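Wind the lab lift up so the funnel stem hangs in the beaker

ROBOT

A 6-joint arm with a two-finger parallel gripper is mounted at the origin on a cart in front of the work surface, level with it; the furniture and walls round the work are solid. World frame = base frame: x ahead of the robot, y to its left, z up, the work surface at z = 0. Lengths are in mm, angles in rad, forces in N, time in s.
With the tool pointing down it reaches from about 350 to 975 mm from the base axis. Payload 7.1 kg.
Tool frame: the origin (TCP) lies at the very end of the fingers, on their centre line; the grasp point (between the pads) lies 19 mm behind it (ctrl.grasp_offset is the distance from the TCP to the grasp point, in mm); z points along the fingers, y is the line along which they close (so a half turn about z gives the same grasp; the last joint's range is limited). The gripper opens to 88 mm and grips with 3 to 60 N. Pads are 20 mm wide; open, the fingers measure 115 mm over their backs; the gripper's body (75 mm by 178 mm) begins 61 mm behind the grasp point.
Start: joints at [-1.225, 0.423, 1.63, -0, 1.089, -0.019], TCP at [222.993, -583.848, 222.675] pointing down, gripper open.
Joint ranges: [-3, 3], [-0.9, 2.11], [0.09, 2.58], [-1.31, 4.45], [0.11, 2.69], [-2.54, 2.54]. Speed limits (rad/s): [2.39, 2.39, 3.01, 3.14, 3.14, 3.14].

INTERFACE

Orientations are given as a rotation vector (axis times angle).
In Python, from workcell import ctrl, viewer, ticket, models gives the robot as it stands.
- The arm moves only by the tool play_rows, never from a script. Its arguments are lists of equal length, an entry for each row: "dp": the shift along the world's x, y, z in mm, a list of three; "yaw": the turn about the world's z in degrees. In form: {"dp": [[tx, ty, tz], ...], "yaw": [yaw, ...]}. A call has 1 to 8 rows; each row shifts and turns the commanded pose from where the row before left it; what a row does not reach is not made up. A row lasts 1/12 s, in which the tool goes at most 41.7 mm and 7.16 degrees, less where a joint would pass 70% of its speed; a pose out of reach is approached as far as the arm can. A call is refused whole if a number of a shift passes 41.7 or a number of a turn 7.16, either way. A call with a gripper value outside its range is refused whole. "gripper" is the closure, from 0 (fully open) to 1 (shut), set as the call begins (left out, the last holds). The fingers move at their own pace and stop on an object; the grip force is fixed at half the most. Time passes only in rows, so rows that do not move let the fingers close. It gives the time, the measured TCP pose, the force, the opening and the grip force at its end, in the units of the state.
- ctrl.get_obs(): the state, without advancing time (a new reading comes with each control period).
- viewer.get_image(name): name is "scene" or "top" or "wrist"; returns a dict with "pixels" (400x640x3 uint8, red, green, blue), "range_z" (400x640 float32, mm along the optical axis (not along the pixel's ray), 0 where there is no reading), "fx", "fy", "cx", "cy" (pixels), "T" (4x4, takes a point from camera to world coordinates); the wrist camera has in their place "hand_eye" (4x4, takes a point from camera to tool coordinates, whose origin is the TCP and whose axes are the flange's). Camera axes: x right, y up, looking along -z (the intrinsics and any distortion apply to the point x, -y, -z); pixel columns grow to the right and rows downward; lengths in mm; the calibration is good to about 2 mm. The wrist camera is an equidistant fisheye: a pixel r from the principal point sees the ray r / f radians off the axis. A picture is of the moment at which its call begins: read the wrist's pose just before it.
- ticket.close_job(): hands the job in; it is judged then, once.
Trained networks look in a picture, given as the dict that the camera call returned (one of the last four; its "shot" number tells which), for a name from the list of things; names that differ only in an ending like _2 or _b are one class to them, and where a whole thing is asked for, a point or a joint stands for the part that bears it (a point fixed in the world has none). Each returns a list of dicts, best first, with "conf" (0 to 1); they miss things now and then, are a little off and sometimes report something else, mostly with a low value. They report only what shows in the picture. A call takes as long as a camera call. They do not tell look-alikes from the thing itself.
- models.look_for(picture, name): "bbox" ([centre column, centre row, width, height] in pixels, round what is visible of it).
- models.landmark_of(picture, name): "location" ([column, row] in pixels: a listed point, or the origin of a listed thing).
The state is a dict: "t": time; "qpos": joint angles; "qvel": joint speeds; "joint_torque": joint torques, N m; "ee_pos": TCP position; "orientation": TCP orientation; "ft_force": force on the tool from outside, world axes, zero at the start; "moment": the same for the moment, N m; "width": finger opening in mm; "grasp_force": force on a finger pad.
Only numpy, scipy, OpenCV 4.12 (cv2) and the standard library are available. Lean on these libraries where they do the work, as an engineer would, in place of code of your own. Each camera call takes 0.05 s, during which the arm holds its last target. There are 200 camera calls.

TASK

Bring the beaker on the scissor lift up under the funnel: fit the loose crank on the lift's leaning drive shaft and wind the lift up until the end of the funnel's stem hangs about 15 mm below the beaker's rim, without knocking the funnel and the glass together. Then draw the crank off and lay it down on the worktop clear of the lift, and do not push the green box, the dishes or the tweezers about.

Things in the scene. Friction and masses are not known exactly. Their poses are not given: they have to be found in the camera images.
- crank: Loose steel crank, lying flat at the start with its black grip standing up. Origin: centre of the boss's underside (at height 0 when it lies flat); z the way the grip points, x along the arm from boss to grip. Boss 33 mm across, 30 mm high; arm 16 mm wide, 8 to 18 mm above the underside; at the grip end a foot 22 mm across. About 0.14 kg.
- crank_bore (a point): Mouth of the crank's bore, centre of the boss's underside; axes as crank. Blind round bore 14.5 mm wide, open downward, its roof 26 mm above the underside. Two driving dogs, 9 mm wide, 8 to 16 mm from the centre on the +y and -y sides, fill the lowest 8 mm of the boss; between them the boss is open there.
- grip_mid (a point): Middle of the crank's grip, on the grip's axis, at [45, 0, 46] mm in the crank's frame; axes as crank. The grip is a round handle 18 mm across, 19 to 72 mm above the underside, parallel to z. It revolves on its pin against slight friction (0.04 N m), so the crank keeps its angle when carried by the grip.
- lift: Grey scissor lift (lab jack) fixed on the worktop: base 165 x 120 mm, top plate 120 x 120 mm with a black mat, steel scissor arms. Origin: on the worktop under the top plate's centre. x points from its front (gear head with drive shaft) to its back, z up. Mat 68 mm high when fully down; plate's front edge at x = -60 mm.
- drive_seat (a point): Seat on the drive shaft's axis, on the 33 mm collar where the crank's underside comes to rest; at [-125, 0, 64] mm in the lift's frame. z points out along the shaft, which leans 35 degrees from vertical to the lift's front. Shaft round, 12 mm thick, 26 mm long, last 9 mm tapered to 5 mm. x runs along the cross pin and turns with it.
- cross_pin (a point): Middle of the cross pin through the drive shaft, 4 mm above the seat: 5 mm thick, 28 mm long, along its x (at the start in the lift's upright middle plane). The crank's dogs go down beside it and push it round. The crank drops home unless a dog stands within 33 degrees of the pin; it may turn freely up to 115 degrees before it drives.
- lift_drive (a joint): Turn of the drive shaft, rad; 0 at the start (lift fully down), grows as it is wound clockwise as seen looking down the shaft onto the crank. A clockwise turn raises the plate 10 mm; 4.5 turns at most. Takes 0.12 N m (about 3 N at the grip) and stays where it is left. There is room for the crank's full circle.
- lift_plate (a joint): Rise of the lift's top plate in m: 0 fully down (as at the start), 0.045 fully up.
- beaker: Glass beaker standing on the lift's mat, 62 mm across the rim, 80 mm high. Origin: centre of its underside; z up. The rim is 80 mm above the origin.
- stem_end (a point): Lower end of the stem (about 8 mm across) of the white funnel hanging over the lift's plate in a ring on a retort stand; both fixed, height differs. z up. Funnel 68 mm across the top, 66 mm high. The stand's rod, 12 mm thick and 330 mm high, is 118 mm to the left of the plate's middle (lift's +y).
- slide_box: Bystander: closed green box, 68 x 96 x 34 mm, on the worktop in front of the lift, left or right. Origin: centre of its underside.
- dish_low: Bystander: flat dish with lid, 61 mm across, 15 mm high, right of the lift, a second one on top of it. Origin: centre of its underside.
- tweezers: Bystander: steel tweezers, 136 mm long, 9 mm high, near the front edge of the worktop. Origin: centre of the underside.
- dish_high: Bystander: the upper of the two stacked dishes, like the lower one. Origin: centre of its underside, 15 mm above the worktop.
Not all that is in view belongs to the job. Leave any yellow look-alike of the crank alone.

How it is judged:
By the outcome, as a careful person would: the job done as asked, in the order asked, and still so for the second after the job is handed in, with the robot touching nothing.
It also fails if it takes over 70 s, if anything falls off the work surface, if the arm or the gripper's body presses on something with over 40 N, if the wrist force passes 120 N, or if a joint passes its speed limit or range.

## Working session

There is one attempt and no reset: what is moved stays moved. The work goes in short steps, Python scripts to look and compute and a tool call to move; the robot and the scene stay as the last step left them, time stands still between calls to the robot, and variables do not carry over. Pictures are saved under pics/ and viewed, at most 10 in all, crops included, and the job is handed in when it is done.

Besides the shell and the picture viewer there is one more tool, called after ">>>" by a JSON object that holds its "fn" and its "kwargs". play_rows: Moves the arm, as the interface text tells. Its arguments: {"type":"object","properties":{"dp":{"type":"array"},"yaw":{"type":"array"},"gripper":{"type":"number"}},"required":["dp","yaw"]}

```bash
mkdir -p pics
cat > h.py <<'E'
import numpy as np,cv2
from scipy.spatial.transform import Rotation as R
from workcell import ctrl,viewer,ticket,models
def px2w(im,c,r,z=None,d=None):
    ray=np.array([(c-im["cx"])/im["fx"],-(r-im["cy"])/im["fy"],-1.0]);T=np.array(im["T"])
    if d is not None: return (T@np.r_[ray*d,1])[:3]
    v=T[:3,:3]@ray;o=T[:3,3]; return o+v*(z-o[2])/v[2]
def w2px(im,p):
    T=np.linalg.inv(np.array(im["T"]));q=(T@np.r_[p,1])[:3]
    return np.array([im["cx"]+im["fx"]*q[0]/-q[2], im["cy"]-im["fy"]*q[1]/-q[2]])
def depth(im,c,r):
    c,r=int(round(c)),int(round(r));a=im["range_z"][max(r-1,0):r+2,max(c-1,0):c+2];a=a[a>0]
    return np.median(a) if a.size else 0
def save(im,n,box=None,s=1):
    a=im["pixels"][:,:,::-1]
    if box: a=a[box[1]:box[3],box[0]:box[2]]
    cv2.imwrite("pics/"+n,cv2.resize(a,None,fx=s,fy=s,interpolation=cv2.INTER_CUBIC))
E
python3 - <<'E'
from h import *
print(ctrl.get_obs())
for n in("scene","top"):
    im=viewer.get_image(n);save(im,n+".png")
    print(n,[im[k] for k in("fx","fy","cx","cy")],np.array(im["T"]).round(3).tolist(),[k for k in im])
    for t in["crank","crank_bore","grip_mid","lift","drive_seat","cross_pin","beaker","stem_end","slide_box","dish_low","tweezers"]:
        L=models.landmark_of(im,t)[:3]
        for l in L:
            c,r=l["location"];d=depth(im,c,r);print(t,round(l["conf"],2),np.round([c,r]),px2w(im,c,r,d=d).round(0) if d else None)
E
```

```text
{'t': 0.0, 'qpos': array([-1.22502006e+00,  4.23832978e-01,  1.63067561e+00, -3.84823638e-05,
        1.08858095e+00, -1.90184387e-02]), 'qvel': array([ 0.00077674, -0.00255222, -0.00079381,  0.0019324 , -0.00101193,
        0.00056937]), 'joint_torque': array([ 9.53077069e-04, -5.44625008e+01, -2.73662746e+01,  6.44766726e-02,
        2.28003028e-02, -1.43702873e-04]), 'ee_pos': array([ 222.79226449, -583.35946464,  221.91225084]), 'orientation': array([-3.08802675e+00, -5.69606894e-01,  4.35064603e-04]), 'ft_force': array([-0.35350343, -0.08694139,  0.39875106]), 'moment': array([-0.0188165 ,  0.02052257, -0.04517441]), 'grasp_force': 0.0, 'width': 87.88708889691941}
scene [364.80673793369715, 364.80673793369715, 329.85594951493374, 199.28701645560386] [[-0.504, 0.652, -0.566, 19.361], [-0.864, -0.369, 0.343, 434.152], [0.014, 0.662, 0.749, 757.705], [0.0, 0.0, 0.0, 1.0]] ['pixels', 'range_z', 'fx', 'fy', 'cx', 'cy', 'T', 'shot']
crank 0.9 [404. 239.] [382.  -5.   5.]
crank 0.64 [281. 273.] [432. 309.  33.]
crank 0.58 [384. 215.] [467.  -6.   7.]
crank_bore 0.88 [386. 215.] [461.  
[... 762 characters left out ...]
7, 0.133, 0.991, 1204.406], [0.0, 0.0, 0.0, 1.0]] ['pixels', 'range_z', 'fx', 'fy', 'cx', 'cy', 'T', 'shot']
crank 0.75 [391. 213.] [457. -27.  29.]
crank 0.62 [385. 244.] [382. -10.  30.]
crank 0.32 [389. 211.] [464. -21.  32.]
crank_bore 0.65 [386. 213.] [459. -15.  30.]
crank_bore 0.62 [384. 238.] [394.  -8.  30.]
grip_mid 0.81 [399. 256.] [352. -38.  75.]
grip_mid 0.6 [380. 193.] [503.   7.  73.]
lift 0.73 [325. 149.] [605. 139. 102.]
drive_seat 0.53 [336. 192.] [504. 112.  81.]
cross_pin 0.47 [336. 192.] [504. 112.  81.]
beaker 0.5 [327. 147.] [606. 134. 122.]
stem_end 0.79 [325. 132.] [618. 141. 203.]
tweezers 0.46 [336. 189.] [514. 113.  67.]
tweezers 0.37 [330. 256.] [350. 125.   1.]
```

View pics/scene.png

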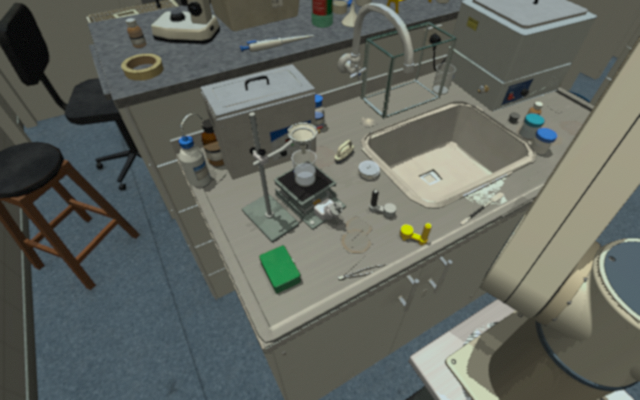

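View pics/top.png

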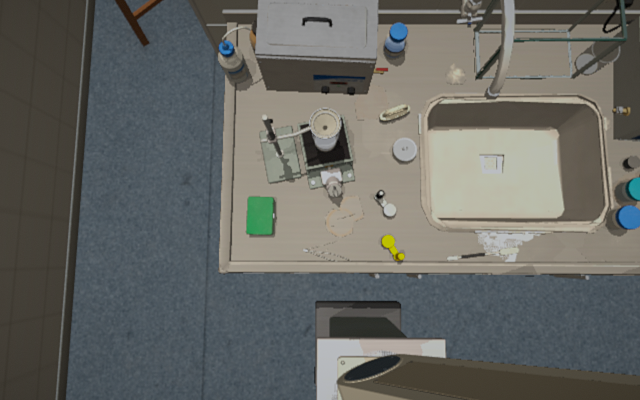

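Run:
```python
from h import *
P={};C={}
for n in("scene","top"):
    im=viewer.get_image(n)
    rr,cc=np.mgrid[0:400,0:640];d=im["range_z"]
    ray=np.stack([(cc-im["cx"])/im["fx"],-(rr-im["cy"])/im["fy"],-np.ones_like(d)],-1)*d[...,None]
    T=np.array(im["T"]);W=ray@T[:3,:3].T+T[:3,3]
    m=d>0;P[n]=W[m];C[n]=im["pixels"][m].astype(int)
    if n=="scene": save(im,"c1.png",(240,110,440,290),4)
    def sel(b):
        p=P[n];return (p[:,0]>b[0])&(p[:,0]<b[1])&(p[:,1]>b[2])&(p[:,1]<b[3])&(p[:,2]>b[4])&(p[:,2]<b[5])
    def rep(t,b):
        p=P[n][sel(b)]
        if len(p): print(n,t,len(p),"mean",p.mean(0).round(1),"min",p.min(0).round(0),"max",p.max(0).round(0))
    print("table z",np.median(P[n][sel((380,480,20,80,-20,20))][:,2]))
    rep("boss top",(430,485,-45,20,26,34)); rep("grip top",(470,530,-20,40,64,80));rep("grip side",(470,530,-20,40,35,64))
    s=sel((520,700,60,230,62,76));k=s&(C[n].sum(1)<200);p=P[n][k]
    print(n,"mat",len(p),p[:,2].mean(),cv2.minAreaRect(p[:,:2].astype(np.float32)) if len(p) else 0)
    s=sel((420,560,60,200,20,110));p=P[n][s];
    for z in range(20,110,10):
        q=p[(p[:,2]>z)&(p[:,2]<z+10)]
        if len(q): print(z,len(q),q.mean(0).round(0),q.min(0).round(0),q.max(0).round(0))
    rep("rod",(560,720,180,330,120,320)); rep("funnel",(560,720,80,220,185,300))
```

```text
table z -1.874977786134309
scene boss top 91 mean [468.9 -20.6  28.2] min [454. -38.  26.] max [484.  -5.  32.]
scene grip top 30 mean [503.5   7.3  69.3] min [497.  -1.  64.] max [513.  14.  73.]
scene grip side 49 mean [500.5   9.8  50.4] min [496.  -0.  36.] max [509.  15.  63.]
scene mat 743 66.13860529635673 ((629.222900390625, 144.50704956054688), (113.62943267822266, 114.50470733642578), 10.777755737304688)
20 42 [536. 144.  25.] [517. 125.  20.] [558. 155.  30.]
30 106 [544. 136.  35.] [506. 104.  31.] [560. 154.  40.]
40 35 [521. 134.  45.] [504. 118.  40.] [547. 140.  50.]
50 69 [514. 126.  56.] [499. 105.  50.] [540. 138.  60.]
60 63 [515. 123.  65.] [501. 103.  60.] [533. 134.  70.]
70 28 [509. 120.  74.] [497. 114.  70.] [524. 128.  80.]
80 8 [499. 116.  83.] [495. 112.  81.] [504. 117.  86.]
scene rod 635 mean [609.6 253.5 227.4] min [591. 181. 120.] max [642. 281. 319.]
scene funnel 581 mean [637.9 146.  215.5] min [600. 110. 186.] max [668. 220. 229.]
table z 0.9460513273842253
top boss top 123 mean [465.4 -22.5  30.7] min [450. -37.  26.] max [481.  -6.  34.]
top gri
[... 151 characters left out ...]
3.  63.]
top mat 977 68.72602866328089 ((627.875244140625, 139.20816040039062), (113.7689437866211, 107.04512023925781), 11.672017097473145)
20 4 [531. 134.  27.] [528. 101.  26.] [537. 147.  29.]
30 127 [548. 127.  37.] [527.  99.  31.] [559. 152.  40.]
40 56 [544. 128.  43.] [515. 102.  40.] [559. 149.  49.]
50 64 [523. 120.  56.] [496. 102.  50.] [543. 137.  60.]
60 93 [517. 119.  65.] [494. 102.  60.] [534. 132.  70.]
70 39 [515. 118.  74.] [504. 105.  70.] [522. 130.  79.]
80 20 [499. 115.  84.] [492. 110.  80.] [503. 120.  90.]
top rod 365 mean [606.2 242.  233.2] min [589. 181. 122.] max [641. 280. 319.]
top funnel 849 mean [632.6 147.  216.9] min [598. 108. 185.] max [665. 220. 233.]
```

View pics/c1.png

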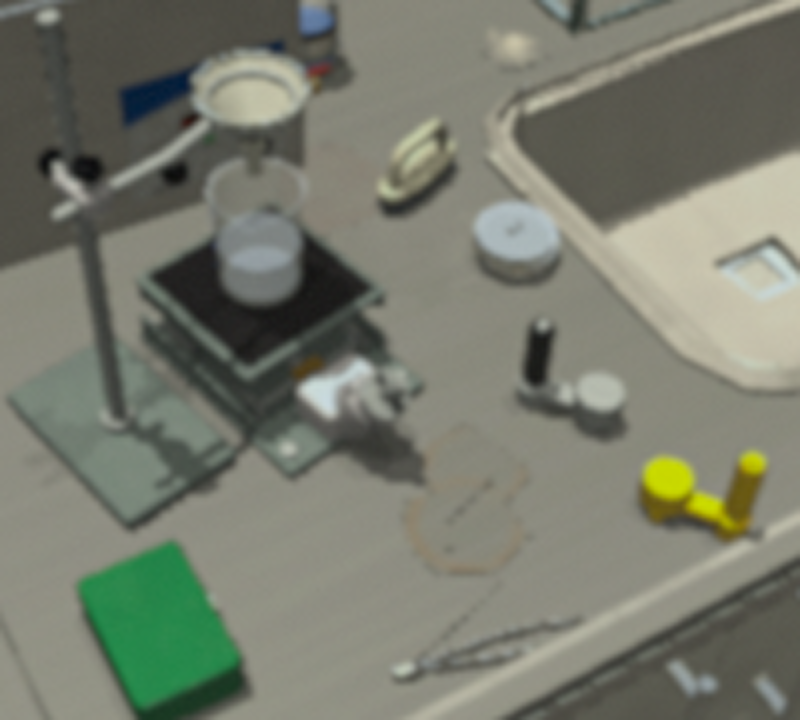

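The steel crank with the black grip is the one I need: boss at scene (390,210), grip at (375,198). The yellow pair at (407,231)/(427,230) is the look-alike, which the crop confirms. The lift is turned about +11° and its drive shaft tip is near (491,115,85). I'll move over the crank now.

>>> {"fn": "play_rows", "kwargs": {"dp": [[16.4, 34.7, 0], [16.4, 34.7, 0], [16.4, 34.7, 0], [16.4, 34.7, 0], [16.4, 34.7, 0], [16.4, 34.7, 0], [16.4, 34.7, 0], [16.4, 34.7, 0]], "yaw": [2.2, 2.2, 2.2, 2.2, 2.2, 2.2, 2.2, 2.4]}}

```text
t: 1.97
ee_pos: [354.6, -304.6, 222.9]
orientation: [2.963, 1.043, 0.001]
ft_force: [0.7, -0.7, -0.9]
width: 87.5
grasp_force: 0.0
```

>>> {"fn": "play_rows", "kwargs": {"dp": [[16.4, 34.7, 0], [16.4, 34.7, 0], [16.4, 34.7, 0], [16.4, 34.7, 0], [16.4, 34.7, 0], [16.4, 34.7, 0], [16.4, 34.7, -10], [16.4, 34.7, -20]], "yaw": [0, 0, 0, 0, 0, 0, 0, 0]}}

```text
t: 2.63
ee_pos: [487.2, -28.1, 195.2]
orientation: [2.962, 1.041, 0.008]
ft_force: [1.6, -1.3, -0.4]
width: 87.6
grasp_force: 0.0
```

>>> {"fn": "play_rows", "kwargs": {"dp": [[16.4, 34.7, -20], [0, 0, -20], [0, 0, 0], [0, 0, 0]], "yaw": [0, 0, 0, 0]}}

```text
t: 2.97
ee_pos: [499.7, 3.7, 153.5]
orientation: [-2.963, -1.042, 0.004]
ft_force: [0.7, -0.1, 0.1]
width: 87.4
grasp_force: 0.0
```

```bash
cat >> h.py <<'E'
def wray(im,o,c,r):
    Rt=R.from_rotvec(o["orientation"]).as_matrix();H=np.array(im["hand_eye"])
    v=np.array([(c-im["cx"])/im["fx"],(r-im["cy"])/im["fy"]]);th=np.hypot(*v)
    d=np.r_[v/th*np.sin(th),np.cos(th)] if th>1e-9 else np.r_[0,0,1.]
    d=np.array([d[0],-d[1],-d[2]])
    return Rt@H[:3,3]+o["ee_pos"], Rt@H[:3,:3]@d
def wz(im,o,c,r,z):
    p,d=wray(im,o,c,r); return p+d*(z-p[2])/d[2]
E
python3 - <<'E'
from h import *
o=ctrl.get_obs();im=viewer.get_image("wrist");save(im,"w1.png")
print(o["t"],o["ee_pos"].round(1),o["orientation"].round(3),o["qpos"].round(2),o["ft_force"].round(1))
print(np.array(im["hand_eye"]).round(3).tolist(),im["fx"],im["cx"],im["cy"])
for n,z in(("grip_mid",46),("crank_bore",0),("crank",0),("drive_seat",64),("cross_pin",68),("stem_end",165)):
    for l in models.landmark_of(im,n)[:2]:
        print(n,round(l["conf"],2),np.round(l["location"],1),wz(im,o,*l["location"],z).round(1))
# top views for grip/boss
E
```

```text
2.9667 [499.7   3.7 153.5] [-2.963 -1.042  0.004] [-0.02  0.34  1.95 -0.    0.85  0.88] [ 0.7 -0.1  0.1]
[[0.002, 0.963, 0.271, 73.976], [1.0, -0.002, 0.0, -0.349], [0.001, 0.271, -0.963, -162.307], [0.0, 0.0, 0.0, 1.0]] 309.70691628693146 319.54302375167737 201.68683048156512
grip_mid 0.97 [268.  325.4] [351.7 -41.9  46. ]
grip_mid 0.63 [324.6 196. ] [504.5   2.6  46. ]
crank_bore 0.85 [322.1 224.4] [469.1 -23.5   0. ]
crank_bore 0.64 [276.7 270.9] [391. -19.   0.]
crank 0.72 [318.2 223.1] [467.6 -19.3   0. ]
crank 0.57 [273.7 269.9] [389.8 -15.5  -0. ]
drive_seat 0.9 [223.7 110.8] [512.6 116.7  64. ]
cross_pin 0.9 [219.8 113.3] [509.7 117.2  68. ]
stem_end 0.16 [448.4 137.4] [592.1  -6.1 165. ]
```

View pics/w1.png

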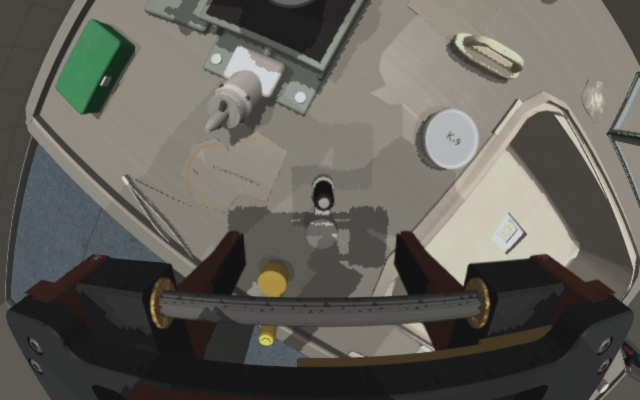

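The wrist picture shows the black grip's top at about (323,203), the steel boss at (321,235), the yellow one at (272,280)/(266,338), and the shaft tip near (212,125).

Run:
```python
from h import *
o=ctrl.get_obs();im=viewer.get_image("wrist")
for n,c,r,z in(("griptop",323.5,203,72),("gripbase",322,181,19),("bosstop",321,235,30),("tip",212,125,85)):print(n,wz(im,o,c,r,z).round(1))
save(im,"w2.png",(180,50,380,260),3)
```

```text
griptop [505.7   2.9  72. ]
gripbase [511.    8.2  19. ]
bosstop [469.4 -24.   30. ]
tip [503.4 111.8  85. ]
```

View pics/w2.png

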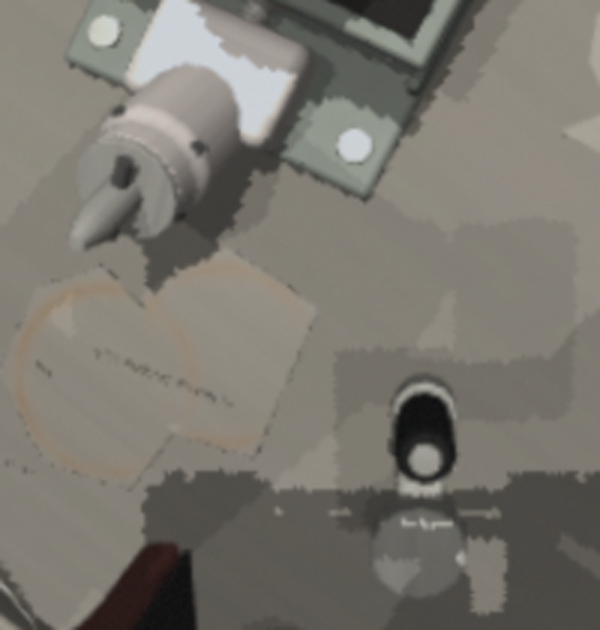

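Run:
```python
from h import *
o=ctrl.get_obs();im=viewer.get_image("wrist");print(o["ee_pos"].round(1),o["qvel"].round(3))
for n,c,r,z in(("griptop",321.3,204,72),("bosstop",319.7,234,30),("tip",207.3,129.3,84)):print(n,wz(im,o,c,r,z).round(1))
```

```text
[500.9   2.8 154.9] [ 0.003  0.005  0.003 -0.    -0.001  0.002]
griptop [503.9   3.9  72. ]
bosstop [469.4 -22.1  30. ]
tip [498.1 113.4  84. ]
```

>>> {"fn": "play_rows", "kwargs": {"dp": [[1.2, 1.1, -20], [1.1, 1.1, -20], [0, 0, -20], [0, 0, -20], [0, 0, -18], [0, 0, -14], [0, 0, -8], [0, 0, -4]], "yaw": [0, 0, 0, 0, 0, 0, 0, 0]}}

```text
t: 4.08
ee_pos: [502.4, 5.6, 29.2]
orientation: [-2.964, -1.04, 0.002]
ft_force: [0.4, 0.8, 0.2]
width: 87.8
grasp_force: 0.0
```

>>> {"fn": "play_rows", "kwargs": {"dp": [[0, 0, 0], [0, 0, 0]], "yaw": [0, 0]}}

```text
t: 4.25
ee_pos: [503.3, 5.6, 30.6]
orientation: [2.964, 1.041, 0.001]
ft_force: [0.8, -0.3, -0.7]
width: 87.8
grasp_force: 0.0
```

Run:
```python
from h import *
o=ctrl.get_obs();print(o["ee_pos"].round(1),o["orientation"].round(3),o["ft_force"].round(1))
im=viewer.get_image("scene")
L=models.landmark_of(im,"stem_end");print([(round(l["conf"],2),np.round(l["location"],1)) for l in L])
for z in (155,160,165,170,175):
  p=px2w(im,*L[0]["location"],z=z);print(z,p.round(1), w2px(im,[630,143,z]).round(1))
save(im,"c2.png",(270,115,340,205),6)
```

```text
[503.3   5.6  30.6] [2.964e+00 1.041e+00 1.000e-03] [ 0.8 -0.3 -0.7]
[(0.98, array([301.7, 153.3]))]
155 [640.4 142.6 155. ] [303.5 155.8]
160 [635.3 145.  160. ] [303.4 154.3]
165 [630.1 147.5 165. ] [303.4 152.7]
170 [625.  149.9 170. ] [303.3 151.2]
175 [619.8 152.3 175. ] [303.2 149.6]
```

View pics/c2.png

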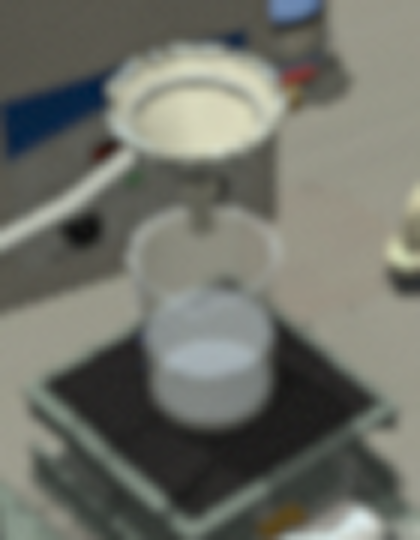

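The stem end shows at scene (303,153), which gives z of about 165, so the lift must rise about 32 mm. Closing on the grip now.

>>> {"fn": "play_rows", "kwargs": {"dp": [[0, 0, 0], [0, 0, 0], [0, 0, 0], [0, 0, 0], [0, 0, 0], [0, 0, 0]], "yaw": [0, 0, 0, 0, 0, 0], "gripper": 1}}

```text
t: 4.85
ee_pos: [502.9, 5.7, 30.2]
orientation: [2.964, 1.041, 0.0]
ft_force: [1.1, -0.2, -0.4]
width: 51.4
grasp_force: 0.0
```

>>> {"fn": "play_rows", "kwargs": {"dp": [[0, 0, 5], [0, 0, 15], [0, 0, 25], [0, 0, 25], [0, 0, 25], [0, 0, 20], [0, 0, 0], [0, 0, 0]], "yaw": [0, 0, 0, 0, 0, 0, 0, 0]}}

```text
t: 5.52
ee_pos: [503.6, 5.6, 146.3]
orientation: [2.963, 1.041, 0.004]
ft_force: [-0.5, 0.2, -1.1]
width: 0.6
grasp_force: 0.0
```

Run:
```python
from h import *
o=ctrl.get_obs();print(o["ee_pos"].round(1),o["ft_force"].round(1),o["width"],o["grasp_force"])
im=viewer.get_image("scene");save(im,"s3.png",(300,120,460,280),4)
```

```text
[503.6   5.6 146.3] [-0.5  0.2 -1.1] 0.5585744874216283 0.0
```

View pics/s3.png

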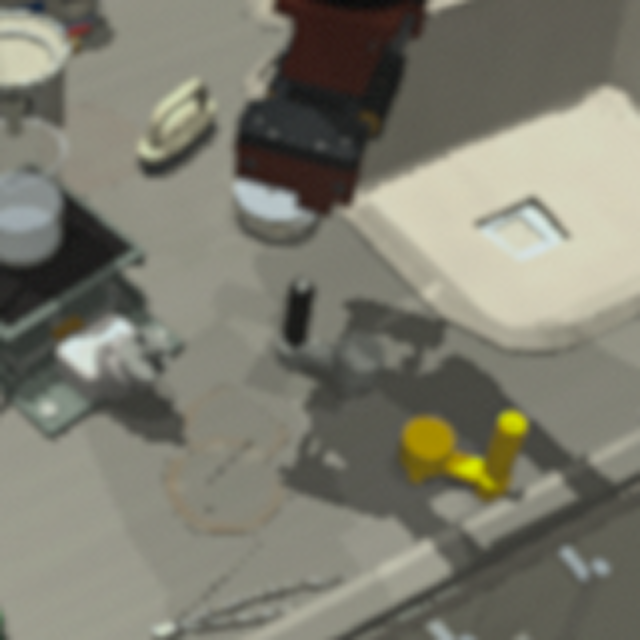

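The fingers need about 1 s to close and I lifted too early. The crank is untouched, its grip still upright at scene (375,198). I'll reopen and repeat with longer holds.

>>> {"fn": "play_rows", "kwargs": {"dp": [[0, 0, 0], [0, 0, 0], [0, 0, 0], [0, 0, 0], [0, 0, 0], [0, 0, 0], [0, 0, 0], [0, 0, 0]], "yaw": [0, 0, 0, 0, 0, 0, 0, 0], "gripper": 0.3}}

```text
t: 6.23
ee_pos: [502.9, 5.7, 145.1]
orientation: [-2.964, -1.041, 0.0]
ft_force: [0.6, 0.4, 0.1]
width: 50.3
grasp_force: 0.0
```

>>> {"fn": "play_rows", "kwargs": {"dp": [[0, 0, 0], [0, 0, -20], [0, 0, -20], [0, 0, -20], [0, 0, -20], [0, 0, -18], [0, 0, -12], [0, 0, -5]], "yaw": [0, 0, 0, 0, 0, 0, 0, 0]}}

```text
t: 6.9
ee_pos: [501.8, 5.7, 28.5]
orientation: [-2.963, -1.041, 0.004]
ft_force: [-0.3, 0.9, -0.1]
width: 61.2
grasp_force: 0.0
```

>>> {"fn": "play_rows", "kwargs": {"dp": [[0, 0, 0], [0, 0, 0], [0, 0, 0], [0, 0, 0], [0, 0, 0], [0, 0, 0], [0, 0, 0], [0, 0, 0]], "yaw": [0, 0, 0, 0, 0, 0, 0, 0], "gripper": 1}}

```text
t: 7.57
ee_pos: [503.3, 5.6, 30.6]
orientation: [2.964, 1.041, 0.002]
ft_force: [-0.0, -0.6, 2.6]
width: 17.5
grasp_force: 30.0
```

>>> {"fn": "play_rows", "kwargs": {"dp": [[0, 0, 0], [0, 0, 0], [0, 0, 0]], "yaw": [0, 0, 0]}}

```text
t: 7.82
ee_pos: [503.4, 5.6, 30.5]
orientation: [2.964, 1.041, 0.001]
ft_force: [-0.0, -0.7, 5.2]
width: 17.7
grasp_force: 30.0
```

>>> {"fn": "play_rows", "kwargs": {"dp": [[0, 0, 5], [0, 0, 10], [0, 0, 15], [0, 0, 20], [0, 0, 20], [0, 0, 20], [0, 0, 15], [0, 0, 0]], "yaw": [0, 0, 0, 0, 0, 0, 0, 0]}}

```text
t: 8.48
ee_pos: [504.5, 5.7, 138.3]
orientation: [2.963, 1.04, 0.007]
ft_force: [0.9, 0.6, -1.3]
width: 17.2
grasp_force: 30.0
```

>>> {"fn": "play_rows", "kwargs": {"dp": [[-3, 3, 0], [-3, 3, 0], [-3, 3, 0], [-3, 3, 0], [-3, 3, 0], [-3, 3, 0], [-3, 3, 0], [-3, 3, 0]], "yaw": [3, 6, 7, 7, 7, 7, 7, 7]}}

```text
t: 9.15
ee_pos: [477.9, 29.8, 134.4]
orientation: [-2.22, -2.222, 0.002]
ft_force: [0.2, -0.3, -1.6]
width: 17.1
grasp_force: 30.0
```

>>> {"fn": "play_rows", "kwargs": {"dp": [[-3, 8, 0], [-3, 8, 0], [-3, 8, 0], [-3, 8, 0], [-3, 8, 0], [-3, 8, 0], [-3, 8, 0], [-3, 8, 0]], "yaw": [7, 7, 7, 7, 7, 7, 7, 7]}}

```text
t: 9.82
ee_pos: [453.9, 93.9, 134.5]
orientation: [-0.917, -3.003, 0.001]
ft_force: [-0.2, -0.7, -0.4]
width: 17.3
grasp_force: 30.0
```

>>> {"fn": "play_rows", "kwargs": {"dp": [[-2, 6, 0], [-2, 6, 0], [0, 0, 0], [0, 0, 0], [0, 0, 0], [0, 0, 0], [0, 0, 0], [0, 0, 0]], "yaw": [7, 7, 7, 7, 7, 6, 4.3, 0]}}

```text
t: 10.48
ee_pos: [450.1, 105.5, 134.5]
orientation: [0.305, -3.125, 0.0]
ft_force: [-0.0, -0.3, -0.5]
width: 17.7
grasp_force: 30.0
```

Run:
```python
from h import *
o=ctrl.get_obs();print(o["ee_pos"].round(1),o["orientation"].round(3),o["qpos"].round(2),o["ft_force"].round(1),o["width"],o["grasp_force"])
for n in("scene","top"):
    im=viewer.get_image(n)
    if n=="scene": save(im,"s4.png",(260,140,420,260),5)
    for t in("crank_bore","crank","grip_mid","drive_seat","cross_pin"):
        for l in models.landmark_of(im,t)[:2]: print(n,t,round(l["conf"],2),np.round(l["location"],1),depth(im,*l["location"]))
    print("expect tip",w2px(im,[491,115,85]).round(1),w2px(im,[498,113.4,85]).round(1),"seat",w2px(im,[505.6,118,64]).round(1),w2px(im,[512,116.5,64]).round(1))
```

```text
[450.1 105.5 134.5] [ 0.305 -3.125  0.   ] [ 0.2   0.33  2.04  0.    0.77 -1.56] [-0.  -0.3 -0.5] 17.66275433108811 29.998236468527466
scene crank_bore 0.84 [405.4 233.4] 904.24506
scene crank_bore 0.49 [339.9 202.1] 703.58496
scene crank 0.76 [404.5 236.2] 907.60815
scene crank 0.56 [339.9 200.3] 696.9014
scene grip_mid 0.74 [424.9 231.8] 876.05286
scene grip_mid 0.71 [357.  199.4] 795.6704
scene drive_seat 0.51 [333.8 208.7] 905.04346
scene cross_pin 0.42 [333.7 206.8] 905.59705
expect tip [341.6 207.5] [340.7 205.3] seat [337.2 209.5] [336.4 207.5]
top cross_pin 0.18 [259.5 217.8] 1174.8441
expect tip [335.1 196.9] [335.7 194. ] seat [333.7 192.1] [334.3 189.5]
```

View pics/s4.png

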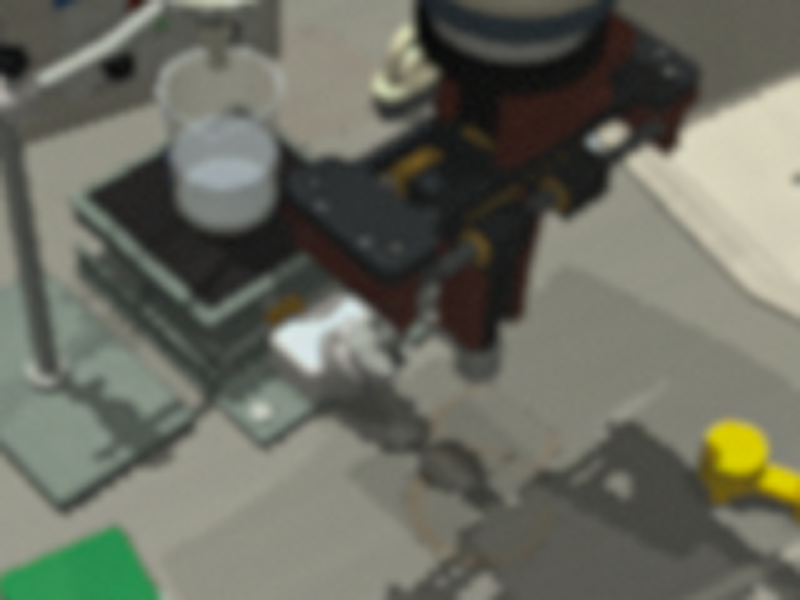

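The picture shows the gripped crank with its foot at about crop (477,363). Its boss, behind the finger, is near the shaft tip at (395,350). I'll go down with force checks.

>>> {"fn": "play_rows", "kwargs": {"dp": [[1, 0.2, -6], [0, 0, -6], [0, 0, -5], [0, 0, -4], [0, 0, 0], [0, 0, 0]], "yaw": [0, 0, 0, 0, 0, 0]}}

```text
t: 11.58
ee_pos: [451.5, 105.8, 113.7]
orientation: [0.301, -3.126, 0.0]
ft_force: [-0.1, 0.3, -1.7]
width: 17.4
grasp_force: 30.0
```

Run:
```python
from h import *
o=ctrl.get_obs();print(o["ee_pos"].round(1),o["ft_force"].round(1),o["moment"].round(2))
p=o["ee_pos"];u=np.array([.9816,.1908,0])
im=viewer.get_image("scene");save(im,"s5.png",(300,170,380,230),10)
print("boss top exp",w2px(im,p+45*u+[0,0,-1]).round(1),"boss bottom",w2px(im,p+45*u+[0,0,-31]).round(1),"foot",w2px(im,p+[0,0,-31]).round(1))
im=viewer.get_image("wrist")
for t in("crank_bore","drive_seat","cross_pin"):
    for l in models.landmark_of(im,t)[:2]: print(t,round(l["conf"],2),np.round(l["location"],1),wz(im,o,*l["location"],66).round(1))
```

```text
[451.5 105.8 113.7] [-0.1  0.3 -1.7] [ 0.05 -0.08 -0.  ]
boss top exp [341.2 198.5] boss bottom [340.8 206.7] foot [353.6 217.7]
crank_bore 0.76 [318.9 285.7] [503.4 116.   66. ]
crank_bore 0.58 [204.3 111.9] [387.8  11.6  66. ]
cross_pin 0.69 [152.2 315.1] [574.7 -29.2  66. ]
```

View pics/s5.png

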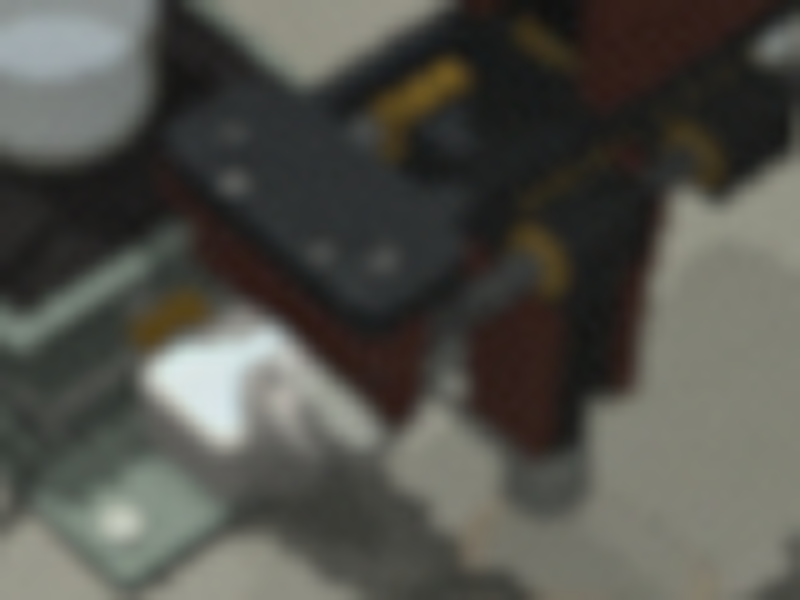

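The gripper body hides the boss in this view, with only the foot visible at crop (548,485). There is no contact force yet, so I'll feel my way down.

>>> {"fn": "play_rows", "kwargs": {"dp": [[0, 0, -2], [0, 0, -2], [0, 0, -2], [0, 0, 0]], "yaw": [0, 0, 0, 0]}}

```text
t: 12.17
ee_pos: [451.6, 105.8, 107.8]
orientation: [0.301, -3.126, 0.0]
ft_force: [0.2, 0.0, -1.6]
width: 17.7
grasp_force: 30.0
```

>>> {"fn": "play_rows", "kwargs": {"dp": [[0, 0, -1.5], [0, 0, -1.5], [0, 0, 0]], "yaw": [0, 0, 0]}}

```text
t: 12.42
ee_pos: [452.6, 106.0, 105.3]
orientation: [-0.301, 3.126, 0.0]
ft_force: [1.0, 0.7, 1.0]
width: 17.7
grasp_force: 30.0
```

>>> {"fn": "play_rows", "kwargs": {"dp": [[0, 0, -1.5], [0, 0, -1.5], [0, 0, 0]], "yaw": [0, 0, 0]}}

```text
t: 12.67
ee_pos: [453.3, 106.2, 102.7]
orientation: [-0.301, 3.124, 0.001]
ft_force: [0.4, -0.6, 6.0]
width: 17.5
grasp_force: 30.0
```

The tip is in the bore: first contact came about 13 mm in, with the shaft pushing the back edge outward as expected. Next I lower along the tilting path, so that the shaft swings the crank in the pads.

>>> {"fn": "play_rows", "kwargs": {"dp": [[-1, -0.2, -2], [-1, -0.2, -2], [-1, -0.2, -2], [0, 0, 0]], "yaw": [0, 0, 0, 0]}}

```text
t: 13.0
ee_pos: [450.0, 105.5, 96.7]
orientation: [-0.301, 3.124, 0.0]
ft_force: [1.4, 1.2, 6.3]
width: 17.7
grasp_force: 30.0
```

>>> {"fn": "play_rows", "kwargs": {"dp": [[-1, -0.2, -2], [-1, -0.2, -2], [-1, -0.2, -2], [0, 0, 0]], "yaw": [0, 0, 0, 0]}}

```text
t: 13.33
ee_pos: [447.1, 105.0, 90.7]
orientation: [-0.301, 3.124, 0.001]
ft_force: [0.5, 0.7, 6.6]
width: 17.2
grasp_force: 30.0
```

>>> {"fn": "play_rows", "kwargs": {"dp": [[-0.5, -0.1, -2], [-0.5, -0.1, -2], [-0.4, -0.1, -2], [-0.4, -0.1, -2], [-0.4, -0.1, -2], [-0.2, 0, -1.7], [0, 0, 0]], "yaw": [0, 0, 0, 0, 0, 0, 0]}}

```text
t: 13.92
ee_pos: [446.0, 104.7, 79.2]
orientation: [-0.301, 3.122, 0.001]
ft_force: [4.4, 1.4, 4.1]
width: 17.6
grasp_force: 30.0
```

>>> {"fn": "play_rows", "kwargs": {"dp": [[0, 0, -2], [0, 0, -2], [0, 0, -2], [0.2, 0, -2], [0, 0, 0]], "yaw": [0, 0, 0, 0, 0]}}

```text
t: 14.33
ee_pos: [445.9, 104.6, 71.1]
orientation: [-0.301, 3.123, 0.001]
ft_force: [3.8, 0.3, 4.0]
width: 17.4
grasp_force: 30.0
```

Run:
```python
from h import *
o=ctrl.get_obs();print(o["ee_pos"].round(1),o["ft_force"].round(1),o["moment"].round(2))
im=viewer.get_image("scene");save(im,"s6.png",(300,170,380,230),10)
```

```text
[445.9 104.6  71.1] [3.8 0.3 4. ] [ 0.34 -1.14  0.04]
```

View pics/s6.png

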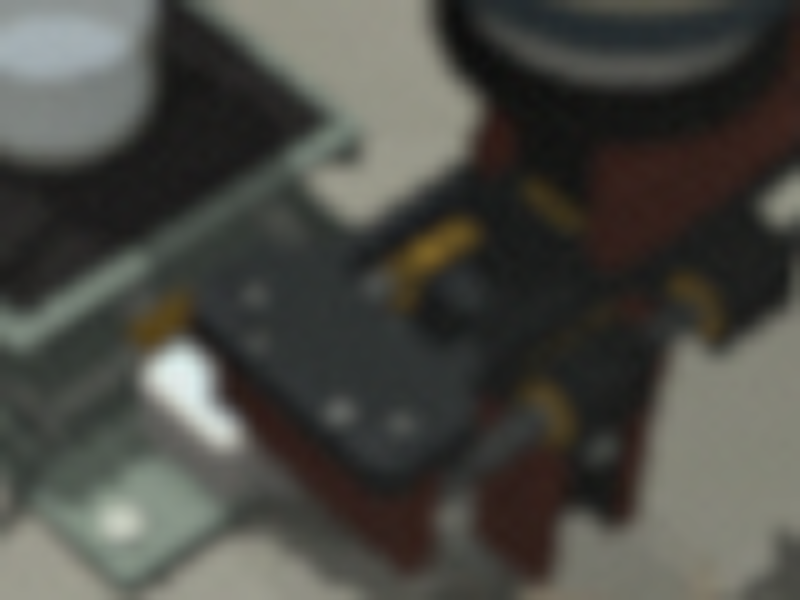

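The gripper hides the boss again. The grip's end now shows leaning to the front at crop (600,450), so the crank is tilting. I'll continue to the seat.

>>> {"fn": "play_rows", "kwargs": {"dp": [[0.3, 0, -1.5], [0.3, 0, -1.5], [0.4, 0.1, -1.5], [0.4, 0.1, -1.5], [0, 0, 0]], "yaw": [0, 0, 0, 0, 0]}}

```text
t: 14.8
ee_pos: [446.4, 104.6, 64.8]
orientation: [-0.301, 3.124, 0.0]
ft_force: [4.3, 0.8, 4.0]
width: 17.5
grasp_force: 30.0
```

>>> {"fn": "play_rows", "kwargs": {"dp": [[0.5, 0.1, -1], [0.5, 0.1, -1], [0.5, 0.1, -1], [0, 0, 0]], "yaw": [0, 0, 0, 0]}}

```text
t: 15.13
ee_pos: [446.1, 104.6, 61.4]
orientation: [0.301, -3.126, 0.0]
ft_force: [0.8, -0.5, 5.4]
width: 17.1
grasp_force: 30.0
```

>>> {"fn": "play_rows", "kwargs": {"dp": [[0.5, 0.1, -0.7], [0.5, 0.1, -0.7], [0, 0, 0]], "yaw": [0, 0, 0]}}

```text
t: 15.38
ee_pos: [445.9, 104.5, 59.8]
orientation: [0.301, -3.124, 0.001]
ft_force: [-1.4, -0.4, 6.4]
width: 17.4
grasp_force: 30.0
```

>>> {"fn": "play_rows", "kwargs": {"dp": [[0.6, 0.1, -0.8], [0.6, 0.1, -0.8], [0, 0, 0]], "yaw": [0, 0, 0]}}

```text
t: 15.63
ee_pos: [445.9, 104.5, 57.9]
orientation: [0.301, -3.121, 0.001]
ft_force: [-4.4, -1.6, 8.0]
width: 17.6
grasp_force: 30.0
```

>>> {"fn": "play_rows", "kwargs": {"dp": [[0.6, 0.1, -0.8], [0.6, 0.1, -0.8], [0, 0, 0]], "yaw": [0, 0, 0]}}

```text
t: 15.88
ee_pos: [445.9, 104.4, 56.2]
orientation: [0.3, -3.119, 0.001]
ft_force: [-7.1, -0.3, 9.6]
width: 17.5
grasp_force: 30.0
```

The reaction (-7,0,9.6) lies along the shaft axis, so the crank is resting on the collar. I'll ease the press, then work out the circle increments.

```bash
cat > circ.py <<'E'
import numpy as np,sys
e1=np.array([-.804,-.1563,-.574]);v=np.array([-.1908,.9816,0])
f=lambda a:45*(np.cos(np.radians(a))*e1+np.sin(np.radians(a))*v)
a,b,s=map(float,sys.argv[1:]);
while abs(b-a)>1e-6: print(a,[round(x,1) for x in f(a+s)-f(a)]);a+=s
E
python3 circ.py 0 360 15
```

```text
0.0 [np.float64(-1.0), np.float64(11.7), np.float64(0.9)]
15.0 [np.float64(1.5), np.float64(11.4), np.float64(2.6)]
30.0 [np.float64(4.0), np.float64(10.3), np.float64(4.1)]
45.0 [np.float64(6.1), np.float64(8.5), np.float64(5.3)]
60.0 [np.float64(7.9), np.float64(6.1), np.float64(6.2)]
75.0 [np.float64(9.1), np.float64(3.3), np.float64(6.7)]
90.0 [np.float64(9.7), np.float64(0.3), np.float64(6.7)]
105.0 [np.float64(9.6), np.float64(-2.7), np.float64(6.2)]
120.0 [np.float64(8.9), np.float64(-5.6), np.float64(5.3)]
135.0 [np.float64(7.5), np.float64(-8.0), np.float64(4.1)]
150.0 [np.float64(5.7), np.float64(-10.0), np.float64(2.6)]
165.0 [np.float64(3.5), np.float64(-11.2), np.float64(0.9)]
180.0 [np.float64(1.0), np.float64(-11.7), np.float64(-0.9)]
195.0 [np.float64(-1.5), np.float64(-11.4), np.float64(-2.6)]
210.0 [np.float64(-4.0), np.float64(-10.3), np.float64(-4.1)]
225.0 [np.float64(-6.1), np.float64(-8.5), np.float64(-5.3)]
240.0 [np.float64(-7.9), np.float64(-6.1), np.float64(-6.2)]
255.0 [np.float64(-9.1), np.float64(-3.3), np.float64(-6.7)]
270.0 [np.float64(-9.7), np.float64(-0.3), np.float64(-6.7)]
285.0 [np.float64(-9.6), np.float64(2.7), np.float64(-6.2)]
300.0 [np.float64(-8.9), np.float64(5.6), np.float64(-5.3)]
315.0 [np.float64(-7.5), np.float64(8.0), np.float64(-4.1)]
330.0 [np.float64(-5.7), np.float64(10.0), np.float64(-2.6)]
345.0 [np.float64(-3.5), np.float64(11.2), np.float64(-0.9)]
```

>>> {"fn": "play_rows", "kwargs": {"dp": [[-1.2, -0.2, 2.0], [0, 0, 0]], "yaw": [0, 0]}}

```text
t: 16.05
ee_pos: [446.8, 104.7, 58.4]
orientation: [0.301, -3.123, 0.001]
ft_force: [0.4, -1.1, -0.8]
width: 17.4
grasp_force: 30.0
```

>>> {"fn": "play_rows", "kwargs": {"dp": [[-1.0, 11.7, 0.9], [1.5, 11.4, 2.6], [4.0, 10.3, 4.1], [0, 0, 0]], "yaw": [0, 0, 0, 0]}}

```text
t: 16.38
ee_pos: [453.4, 140.1, 66.9]
orientation: [0.303, -3.126, -0.0]
ft_force: [-3.5, 1.5, 0.7]
width: 17.2
grasp_force: 30.0
```

>>> {"fn": "play_rows", "kwargs": {"dp": [[6.1, 8.5, 5.3], [7.9, 6.1, 6.2], [9.1, 3.3, 6.7], [0, 0, 0]], "yaw": [0, 0, 0, 0]}}

```text
t: 16.72
ee_pos: [477.9, 156.1, 85.5]
orientation: [-0.303, 3.126, -0.002]
ft_force: [-0.4, -5.9, -0.2]
width: 17.2
grasp_force: 30.0
```

>>> {"fn": "play_rows", "kwargs": {"dp": [[9.7, -0.7, 6.7], [9.6, -3.0, 6.2], [8.9, -5.6, 5.3], [7.5, -8.0, 4.1], [5.7, -10.0, 2.6], [3.5, -11.2, 0.9], [0, 0, 0]], "yaw": [0, 0, 0, 0, 0, 0, 0]}}

```text
t: 17.3
ee_pos: [520.2, 116.2, 109.7]
orientation: [0.298, -3.123, -0.0]
ft_force: [-4.6, 0.8, -8.2]
width: 17.4
grasp_force: 30.0
```

>>> {"fn": "play_rows", "kwargs": {"dp": [[1.0, -11.7, -0.9], [-1.5, -11.4, -2.6], [-4.0, -10.3, -4.1], [-6.1, -8.5, -5.3], [-7.9, -6.1, -6.2], [-9.1, -3.3, -6.7], [0, 0, 0]], "yaw": [0, 0, 0, 0, 0, 0, 0]}}

```text
t: 17.88
ee_pos: [494.3, 66.8, 84.9]
orientation: [-0.299, 3.125, 0.002]
ft_force: [-1.4, 5.8, 0.3]
width: 17.6
grasp_force: 30.0
```

```bash
cat > plate.py <<'E'
from h import *
o=ctrl.get_obs();print(o["t"],o["ee_pos"].round(1),o["ft_force"].round(1))
for n in("scene","top"):
    im=viewer.get_image(n);d=im["range_z"];rr,cc=np.mgrid[0:400,0:640]
    W=np.stack([(cc-im["cx"])/im["fx"],-(rr-im["cy"])/im["fy"],-np.ones_like(d)],-1)*d[...,None]
    T=np.array(im["T"]);W=W@T[:3,:3].T+T[:3,3]
    m=(d>0)&(abs(W[...,0]-629)<60)&(abs(W[...,1]-142)<60)&(W[...,2]>55)&(W[...,2]<130)&(im["pixels"].astype(int).sum(-1)<200)
    z=W[m][:,2];print(n,len(z),np.percentile(z,[10,30,50,70,90]).round(1))
E
python3 plate.py
```

```text
17.8833 [494.3  66.8  84.9] [-1.4  5.8  0.3]
scene 688 [69.9 71.2 71.9 72.6 73.6]
top 813 [71.9 73.7 74.8 76.  77.8]
```

The plate has risen 5.9 mm at a crank angle of 270°, which matches the prediction (57° of lost motion, then 10 mm per turn). Winding on two full turns.

>>> {"fn": "play_rows", "kwargs": {"dp": [[-9.7, -0.3, -6.7], [-9.6, 2.7, -6.2], [-8.9, 5.6, -5.3], [-7.5, 8.0, -4.1], [-5.7, 10.0, -2.6], [-3.5, 11.2, -0.9], [-1.0, 11.7, 0.9], [1.5, 11.4, 2.6]], "yaw": [0, 0, 0, 0, 0, 0, 0, 0]}}

```text
t: 18.65
ee_pos: [447.6, 126.2, 62.0]
orientation: [0.3, -3.123, 0.001]
ft_force: [-3.5, -2.9, -5.0]
width: 17.4
grasp_force: 30.0
```

>>> {"fn": "play_rows", "kwargs": {"dp": [[4.0, 10.3, 4.1], [6.1, 8.5, 5.3], [7.9, 6.1, 6.2], [9.1, 3.3, 6.7], [9.7, 0.3, 6.7], [9.6, -2.7, 6.2], [8.9, -5.6, 5.3], [7.5, -8.0, 4.1]], "yaw": [0, 0, 0, 0, 0, 0, 0, 0]}}

```text
t: 19.32
ee_pos: [511.6, 138.0, 106.7]
orientation: [0.301, -3.124, 0.001]
ft_force: [-5.9, -2.4, -14.9]
width: 17.3
grasp_force: 30.0
```

>>> {"fn": "play_rows", "kwargs": {"dp": [[5.7, -10.0, 2.6], [3.5, -11.2, 0.9], [1.0, -11.7, -0.9], [-1.5, -11.4, -2.6], [-4.0, -10.3, -4.1], [-6.1, -8.5, -5.3], [-7.9, -6.1, -6.2], [-9.1, -3.3, -6.7]], "yaw": [0, 0, 0, 0, 0, 0, 0, 0]}}

```text
t: 19.98
ee_pos: [496.1, 67.1, 85.7]
orientation: [-0.299, 3.123, 0.003]
ft_force: [-1.5, 8.5, 3.4]
width: 17.4
grasp_force: 30.0
```

```bash
python3 plate.py
```

```text
19.9833 [496.1  67.1  85.7] [-1.5  8.5  3.4]
scene 685 [79.9 81.2 81.9 82.6 83.5]
top 860 [82.  83.6 84.7 85.9 87.7]
```

>>> {"fn": "play_rows", "kwargs": {"dp": [[-8.6, -0.1, -8.3], [-9.6, 2.7, -6.2], [-8.9, 5.6, -5.3], [-7.5, 8.0, -4.1], [-5.7, 10.0, -2.6], [-3.5, 11.2, -0.9], [-1.0, 11.7, 0.9], [1.5, 11.4, 2.6]], "yaw": [0, 0, 0, 0, 0, 0, 0, 0]}}

```text
t: 20.75
ee_pos: [447.3, 126.0, 60.6]
orientation: [0.299, -3.12, 0.002]
ft_force: [-9.5, -3.2, 4.4]
width: 17.7
grasp_force: 30.0
```

>>> {"fn": "play_rows", "kwargs": {"dp": [[4.0, 10.3, 4.1], [6.1, 8.5, 5.3], [7.9, 6.1, 6.2], [9.1, 3.3, 6.7], [9.7, 0.3, 6.7], [9.6, -2.7, 6.2], [8.9, -5.6, 5.3], [7.5, -8.0, 4.1]], "yaw": [0, 0, 0, 0, 0, 0, 0, 0]}}

```text
t: 21.42
ee_pos: [512.8, 138.7, 106.0]
orientation: [0.301, -3.124, 0.0]
ft_force: [-7.5, -1.3, -5.1]
width: 17.3
grasp_force: 30.0
```

>>> {"fn": "play_rows", "kwargs": {"dp": [[5.7, -10.0, 2.6], [3.5, -11.2, 0.9], [1.0, -11.7, -0.9], [-1.5, -11.4, -2.6], [-4.0, -10.3, -4.1], [-6.1, -8.5, -5.3], [-7.9, -6.1, -6.2], [-9.1, -3.3, -6.7]], "yaw": [0, 0, 0, 0, 0, 0, 0, 0]}}

```text
t: 22.08
ee_pos: [496.8, 66.7, 84.7]
orientation: [-0.3, 3.124, 0.002]
ft_force: [-5.6, 3.1, 12.6]
width: 18.0
grasp_force: 30.1
```

```bash
python3 plate.py
python3 - <<'E'
from h import *
im=viewer.get_image("scene");save(im,"s7.png",(270,110,350,200),6)
for t in("stem_end","beaker"):print(t,[(round(l["conf"],2),np.round(l["location"],1)) for l in models.landmark_of(im,t)[:2]],[np.round(l["bbox"],1) for l in models.look_for(im,t)[:1]])
E
```

```text
22.0833 [496.8  66.7  84.7] [-5.6  3.1 12.6]
scene 696 [90.1 91.2 91.9 92.6 93.6]
top 885 [92.  93.7 94.9 96.  98. ]
stem_end [(0.78, array([303.5, 151.4])), (0.5, array([333.7, 208.1]))] [array([283.1, 143.9,  63.7,  42.7])]
beaker [(0.64, array([304. , 170.8])), (0.23, array([359.5, 196.2]))] [array([305.1, 159.1,  24.1,  35.9])]
```

View pics/s7.png

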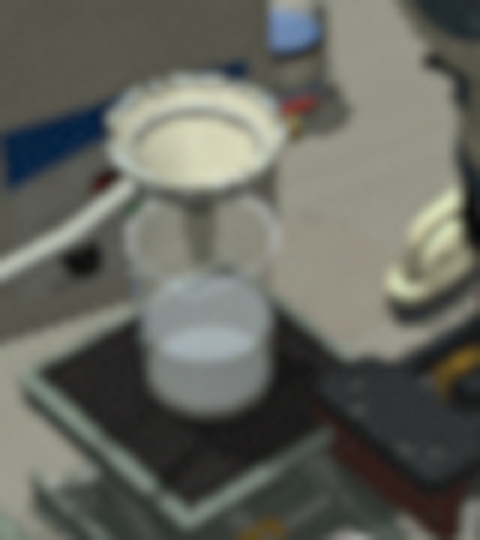

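The stem now shows inside the rim at crop (203,262), scene (304,153.7), with the rim ellipse centred near row 150. I'll tighten the stem height estimate using depth.

Run:
```python
from h import *
for n in("scene","top"):
    im=viewer.get_image(n);d=im["range_z"];rr,cc=np.mgrid[0:400,0:640]
    W=np.stack([(cc-im["cx"])/im["fx"],-(rr-im["cy"])/im["fy"],-np.ones_like(d)],-1)*d[...,None]
    T=np.array(im["T"]);W=W@T[:3,:3].T+T[:3,3]
    m=(d>0)&(abs(W[...,0]-633)<42)&(abs(W[...,1]-146)<42)&(W[...,2]>200)&(W[...,2]<240)
    p=W[m];print(n,"funnel z pct",len(p),np.percentile(p[:,2],[50,75,90,95,99]).round(1))
    q=p[p[:,2]>np.percentile(p[:,2],60)];c=cv2.minEnclosingCircle(q[:,:2].astype(np.float32));print(" circle",np.round(c[0],1),round(c[1],1))
    if n=="scene":
        for r in range(140,162): print(r,[(round(W[r,k,2]),round(W[r,k,0]),round(W[r,k,1])) for k in(301,303,304,305,307)],im["pixels"][r,300:309].sum(-1))
    m=(d>0)&(abs(W[...,0]-610)<60)&(abs(W[...,1]-260)<30)&(W[...,2]>300);print(" rod top",np.percentile(W[m][:,2],[50,90,98]).round(1) if m.any() else None)
```

```text
scene funnel z pct 486 [218.2 223.2 225.9 226.8 228.2]
 circle [634.5 149.4] 40.3
140 [(195, 643, 141), (192, 644, 136), (195, 639, 135), (227, 602, 150), (228, 599, 147)] [520 541 546 546 549 563 555 503 443]
141 [(226, 606, 159), (227, 602, 156), (223, 605, 152), (223, 604, 150), (224, 601, 146)] [400 422 418 401 399 409 397 356 312]
142 [(221, 608, 158), (222, 604, 155), (218, 608, 151), (218, 607, 149), (220, 602, 146)] [295 308 292 278 277 289 293 283 283]
143 [(217, 609, 158), (218, 606, 154), (216, 606, 151), (216, 606, 149), (217, 603, 146)] [254 244 229 219 233 254 291 316 330]
144 [(203, 621, 152), (203, 618, 148), (202, 619, 145), (197, 622, 141), (165, 655, 120)] [270 223 199 197 210 265 331 372 384]
145 [(193, 628, 149), (192, 627, 144), (191, 627, 142), (191, 626, 140), (164, 653, 121)] [312 251 226 220 235 286 354 393 401]
146 [(187, 631, 148), (188, 628, 144), (186, 629, 141), (183, 631, 137), (160, 654, 121)] [335 284 264 259 268 306 366 398 404]
147 [(185, 630, 148), (184, 629, 144), (185, 627, 142), (181, 630, 138), (157, 653, 121)] [339 296 276 272 275 310 364 397
[... 1235 characters left out ...]
, 605, 146)] [485 464 447 443 447 457 461 457 447]
158 [(128, 653, 139), (128, 651, 135), (174, 604, 155), (173, 603, 152), (166, 608, 145)] [474 459 451 457 459 461 450 445 438]
159 [(173, 605, 162), (173, 602, 158), (169, 605, 154), (165, 608, 150), (163, 607, 145)] [454 456 458 455 454 441 436 430 430]
160 [(166, 608, 160), (166, 606, 156), (163, 608, 153), (161, 609, 150), (161, 607, 145)] [436 438 443 437 431 430 431 428 432]
161 [(161, 610, 160), (162, 607, 156), (160, 608, 153), (158, 609, 150), (157, 607, 145)] [429 430 430 431 428 432 431 429 429]
 rod top [317.9 327.9 328.9]
top funnel z pct 727 [220.  224.7 228.4 229.7 232.1]
 circle [628.7 148.2] 41.4
 rod top [327.7 331.3 333.5]
```

The stem's last depth row reads about 162, or about 164 after correcting the bias seen on the mat. The target rise is therefore about 30.9 mm, which is exactly half a turn more. After that I back off freely by 90° so the grip is at the front.

>>> {"fn": "play_rows", "kwargs": {"dp": [[-9.7, -0.3, -6.7], [-9.6, 2.7, -6.2], [-8.9, 5.6, -5.3], [-7.5, 8.0, -4.1], [-5.7, 10.0, -2.6], [-3.5, 11.2, -0.9], [-1.0, 11.7, 0.9], [1.5, 11.4, 2.6]], "yaw": [0, 0, 0, 0, 0, 0, 0, 0]}}

```text
t: 23.2
ee_pos: [447.9, 126.1, 60.8]
orientation: [0.299, -3.122, 0.002]
ft_force: [-9.6, -4.2, 4.9]
width: 17.3
grasp_force: 30.0
```

>>> {"fn": "play_rows", "kwargs": {"dp": [[4.0, 10.3, 4.1], [6.1, 8.5, 5.3], [7.9, 6.1, 6.2], [9.1, 3.3, 6.7], [0, 0, 0], [0, 0, 0]], "yaw": [0, 0, 0, 0, 0, 0]}}

```text
t: 23.7
ee_pos: [478.9, 156.0, 84.9]
orientation: [-0.299, 3.126, 0.002]
ft_force: [-9.5, 3.1, 12.6]
width: 17.5
grasp_force: 30.1
```

```bash
python3 plate.py
python3 - <<'E'
from h import *
im=viewer.get_image("scene");d=im["range_z"]
for r in range(148,162): print(r,[px2w(im,k,r,d=d[r,k]).round(0)[[2,0]].tolist() for k in(302,303,304,306)])
E
```

```text
23.7 [478.9 156.   84.9] [-9.5  3.1 12.6]
scene 467 [95.4 96.6 97.3 97.9 99.1]
top 750 [ 97.3  98.9 100.1 101.3 103.1]
148 [[182.0, 629.0], [182.0, 628.0], [181.0, 628.0], [154.0, 654.0]]
149 [[178.0, 630.0], [180.0, 627.0], [177.0, 629.0], [151.0, 654.0]]
150 [[175.0, 630.0], [175.0, 629.0], [174.0, 629.0], [147.0, 655.0]]
151 [[171.0, 631.0], [758.0, 19.0], [170.0, 630.0], [144.0, 654.0]]
152 [[167.0, 632.0], [167.0, 631.0], [168.0, 629.0], [138.0, 657.0]]
153 [[162.0, 633.0], [164.0, 631.0], [162.0, 632.0], [134.0, 658.0]]
154 [[134.0, 659.0], [134.0, 658.0], [133.0, 658.0], [133.0, 655.0]]
155 [[134.0, 656.0], [135.0, 654.0], [133.0, 654.0], [177.0, 607.0]]
156 [[132.0, 655.0], [134.0, 651.0], [177.0, 607.0], [176.0, 605.0]]
157 [[177.0, 606.0], [177.0, 604.0], [758.0, 19.0], [171.0, 607.0]]
158 [[174.0, 606.0], [172.0, 607.0], [170.0, 608.0], [168.0, 607.0]]
159 [[167.0, 609.0], [167.0, 609.0], [165.0, 609.0], [164.0, 608.0]]
160 [[166.0, 607.0], [164.0, 608.0], [164.0, 608.0], [161.0, 608.0]]
161 [[161.0, 609.0], [162.0, 607.0], [160.0, 608.0], [158.0, 608.0]]
```

The rise is 31.2 mm: the rim reads about 177.5 and the stem about 162 in the same view, so the stem is about 15 mm in. Backing the crank off freely by 90° and drawing it off along the shaft.

>>> {"fn": "play_rows", "kwargs": {"dp": [[-10.0, -3.5, -5.5], [-7.9, -6.1, -6.2], [-6.1, -8.5, -5.3], [-4.0, -10.3, -4.1], [-1.5, -11.4, -2.6], [1.0, -11.7, -0.9], [0, 0, 0]], "yaw": [0, 0, 0, 0, 0, 0, 0]}}

```text
t: 24.43
ee_pos: [448.5, 102.1, 58.7]
orientation: [0.299, -3.125, 0.0]
ft_force: [-7.2, -2.2, 0.2]
width: 17.2
grasp_force: 30.0
```

>>> {"fn": "play_rows", "kwargs": {"dp": [[-1.4, -0.3, 2.0], [-1.4, -0.3, 2.0], [-1.4, -0.3, 2.0], [-1.4, -0.3, 2.0], [0, 0, 0]], "yaw": [0, 0, 0, 0, 0]}}

```text
t: 24.85
ee_pos: [443.7, 102.6, 67.0]
orientation: [-0.301, 3.126, 0.0]
ft_force: [-3.5, -1.2, -4.0]
width: 17.0
grasp_force: 30.0
```

>>> {"fn": "play_rows", "kwargs": {"dp": [[-1.7, -0.3, 2.5], [-1.7, -0.3, 2.5], [-1.7, -0.3, 2.5], [-1.7, -0.3, 2.5], [-2.2, -0.4, 3.3], [-2.2, -0.4, 3.3], [0, 0, 0]], "yaw": [0, 0, 0, 0, 0, 0, 0]}}

```text
t: 25.43
ee_pos: [432.1, 100.6, 83.8]
orientation: [-0.301, 3.126, 0.0]
ft_force: [0.7, 0.2, -2.7]
width: 17.6
grasp_force: 30.0
```

>>> {"fn": "play_rows", "kwargs": {"dp": [[-2.2, -0.4, 3.3], [-2.2, -0.4, 3.3], [-2.8, -0.5, 4.1], [-2.8, -0.5, 4.1], [-2.8, -0.5, 8], [0, 0, 10], [0, 0, 10], [0, 0, 0]], "yaw": [0, 0, 0, 0, 0, 0, 0, 0]}}

```text
t: 26.1
ee_pos: [420.3, 98.4, 127.7]
orientation: [-0.301, 3.124, 0.0]
ft_force: [0.8, -0.2, -1.3]
width: 17.5
grasp_force: 30.0
```

```bash
python3 plate.py
python3 - <<'E'
from h import *
im=viewer.get_image("scene");save(im,"s8.png",(280,130,440,250),5)
E
```

```text
26.1 [420.3  98.4 127.7] [ 0.8 -0.2 -1.3]
scene 785 [95.  96.5 97.2 97.8 98.7]
top 1041 [ 97.1  98.8  99.9 101.1 102.7]
```

View pics/s8.png

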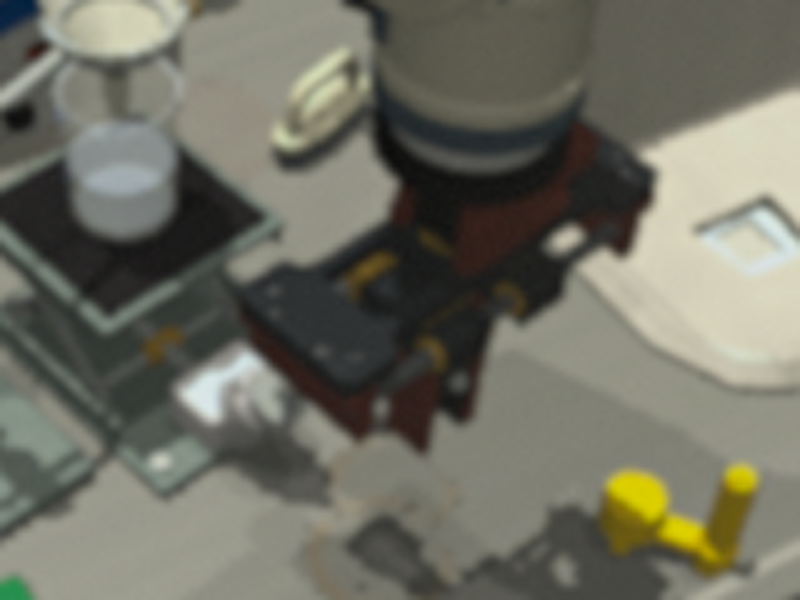

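The plate has held at 31.2 mm and the crank is off the shaft. I'll carry it to the free worktop right of the lift and lower it until the foot just touches.

>>> {"fn": "play_rows", "kwargs": {"dp": [[0, -10, 0], [0, -15, 0], [0, -15, 0], [5, -15, 0], [8, -15, 0], [8, -15, 0], [8, -12, 0], [5.7, -6.4, 0]], "yaw": [0, 0, 0, 0, 0, 0, 0, 0]}}

```text
t: 26.92
ee_pos: [454.2, -6.8, 125.4]
orientation: [0.299, -3.126, 0.0]
ft_force: [0.5, -0.2, -1.5]
width: 17.5
grasp_force: 30.0
```

>>> {"fn": "play_rows", "kwargs": {"dp": [[0, 0, -10], [0, 0, -20], [0, 0, -20], [0, 0, -18], [0, 0, -12], [0, 0, -7], [0, 0, -4], [0, 0, 0]], "yaw": [0, 0, 0, 0, 0, 0, 0, 0]}}

```text
t: 27.58
ee_pos: [453.2, -4.9, 34.0]
orientation: [0.302, -3.125, -0.0]
ft_force: [0.5, 0.7, -1.7]
width: 17.3
grasp_force: 30.0
```

>>> {"fn": "play_rows", "kwargs": {"dp": [[0, 0, -1.5], [0, 0, -1.5], [0, 0, 0]], "yaw": [0, 0, 0]}}

```text
t: 27.83
ee_pos: [454.4, -5.1, 32.2]
orientation: [-0.301, 3.126, -0.0]
ft_force: [-0.1, 0.2, -0.8]
width: 17.4
grasp_force: 30.0
```

Run:
```python
from h import *
o=ctrl.get_obs();print(o["ee_pos"].round(1),o["ft_force"].round(1),o["moment"].round(2))
im=viewer.get_image("wrist")
for t,z in(("crank_bore",25),("crank",25),("grip_mid",50)):
    for l in models.landmark_of(im,t)[:2]: print(t,round(l["conf"],2),np.round(l["location"],1),wz(im,o,*l["location"],z).round(1))
for n in("top","scene"):
    im=viewer.get_image(n)
    for l in models.landmark_of(im,"crank_bore")[:2]+models.landmark_of(im,"grip_mid")[:2]: print(n,round(l["conf"],2),px2w(im,*l["location"],d=depth(im,*l["location"])).round(0))
```

```text
[454.4  -5.1  32.2] [-0.1  0.2 -0.8] [ 0.1  -0.04 -0.01]
crank_bore 0.7 [324.7 342.9] [529.5  13.9  25. ]
crank_bore 0.55 [321.1 130.2] [388.3 -16.7  25. ]
crank 0.87 [321.1 343.4] [530.4  11.5  25. ]
crank 0.81 [319.  127.6] [387.1 -18.1  25. ]
grip_mid 0.71 [319.6 269.4] [457.4  -4.   50. ]
grip_mid 0.7 [280.4  53.1] [354.8 -42.5  50. ]
scene 0.81 [378.  -8.  19.]
scene 0.71 [347. -37.  54.]
scene 0.35 [442.  12.  70.]
```

>>> {"fn": "play_rows", "kwargs": {"dp": [[0, 0, -1], [0, 0, -1], [0, 0, 0]], "yaw": [0, 0, 0]}}

```text
t: 28.58
ee_pos: [454.0, -5.1, 29.7]
orientation: [0.301, -3.127, -0.0]
ft_force: [-0.7, 0.1, -1.3]
width: 17.6
grasp_force: 30.0
```

>>> {"fn": "play_rows", "kwargs": {"dp": [[0, 0, -1], [0, 0, -1], [0, 0, 0]], "yaw": [0, 0, 0]}}

```text
t: 28.83
ee_pos: [453.9, -5.1, 27.6]
orientation: [0.301, -3.127, -0.0]
ft_force: [0.7, 0.2, -1.6]
width: 17.4
grasp_force: 30.0
```

>>> {"fn": "play_rows", "kwargs": {"dp": [[0, 0, -1], [0, 0, -1], [0, 0, 0]], "yaw": [0, 0, 0]}}

```text
t: 29.08
ee_pos: [454.1, -5.1, 25.7]
orientation: [-0.301, 3.127, -0.0]
ft_force: [0.5, -0.1, -0.1]
width: 17.3
grasp_force: 30.0
```

>>> {"fn": "play_rows", "kwargs": {"dp": [[0, 0, -1], [0, 0, -1], [0, 0, 0]], "yaw": [0, 0, 0]}}

```text
t: 29.33
ee_pos: [454.1, -5.2, 24.5]
orientation: [-0.301, 3.127, -0.0]
ft_force: [-4.2, -0.3, 13.6]
width: 17.3
grasp_force: 30.0
```

>>> {"fn": "play_rows", "kwargs": {"dp": [[0, 0, -1], [0, 0, -1], [0, 0, 0]], "yaw": [0, 0, 0]}}

```text
t: 29.58
ee_pos: [453.8, -5.3, 23.4]
orientation: [0.301, -3.127, 0.0]
ft_force: [-6.6, -2.0, 28.2]
width: 17.6
grasp_force: 30.0
```

>>> {"fn": "play_rows", "kwargs": {"dp": [[0, 0, 1], [0, 0, 1], [0, 0, 0]], "yaw": [0, 0, 0]}}

```text
t: 29.83
ee_pos: [454.0, -5.2, 24.4]
orientation: [-0.301, 3.127, -0.0]
ft_force: [-2.9, -1.5, 8.7]
width: 17.5
grasp_force: 30.0
```

>>> {"fn": "play_rows", "kwargs": {"dp": [[0, 0, 0], [0, 0, 0], [0, 0, 0], [0, 0, 0], [0, 0, 0], [0, 0, 0]], "yaw": [0, 0, 0, 0, 0, 0], "gripper": 0.7}}

```text
t: 30.33
ee_pos: [454.1, -5.1, 23.7]
orientation: [0.301, -3.127, -0.0]
ft_force: [-0.2, 0.2, 0.1]
width: 25.8
grasp_force: 0.0
```

```bash
cat > cr.py <<'E'
from h import *
o=ctrl.get_obs();print(o["ee_pos"].round(1),o["ft_force"].round(1),o["width"])
im=viewer.get_image("wrist")
for t,z in(("crank_bore",0),("crank",0),("grip_mid",46)):
    for l in models.landmark_of(im,t)[:2]: print(t,round(l["conf"],2),np.round(l["location"],1),wz(im,o,*l["location"],z).round(1))
for n in("scene","top"):
    im=viewer.get_image(n);d=im["range_z"];rr,cc=np.mgrid[0:400,0:640]
    W=np.stack([(cc-im["cx"])/im["fx"],-(rr-im["cy"])/im["fy"],-np.ones_like(d)],-1)*d[...,None]
    T=np.array(im["T"]);W=W@T[:3,:3].T+T[:3,3]
    m=(d>0)&(W[...,0]>420)&(W[...,0]<530)&(W[...,1]>-60)&(W[...,1]<45)
    p=W[m]
    for a,b in((6,22),(22,36),(36,60),(60,85)):
        q=p[(p[:,2]>a)&(p[:,2]<b)]
        if len(q):print(n,a,b,len(q),q.mean(0).round(0),q.min(0).round(0),q.max(0).round(0))
    for l in models.landmark_of(im,"crank_bore")[:2]+models.landmark_of(im,"grip_mid")[:2]: print(n,round(l["conf"],2),px2w(im,*l["location"],d=depth(im,*l["location"])).round(0))
E
python3 cr.py
```

```text
[454.1  -5.1  23.7] [-0.2  0.2  0.1] 25.817470229356466
crank_bore 0.84 [318.7 132.9] [390.5 -17.6   0. ]
crank_bore 0.75 [322.5 323.5] [524.3  11.5   0. ]
crank 0.94 [319.9 324.1] [525.2   9.7  -0. ]
crank 0.75 [317.3 132.6] [390.5 -18.4   0. ]
grip_mid 0.89 [310.6 314.9] [484.1  -3.7  46. ]
grip_mid 0.68 [281.7  47.7] [352.7 -41.7  46. ]
scene 6 22 1 [523.  27.   7.] [523.  27.   7.] [523.  27.   7.]
scene 22 36 47 [450.  -5.  29.] [439. -27.  22.] [464.  18.  35.]
scene 36 60 61 [446.   0.  47.] [438. -28.  36.] [454.  20.  60.]
scene 60 85 23 [441.   8.  69.] [437. -30.  60.] [448.  20.  80.]
scene 0.88 [386.  -3.  26.]
scene 0.85 [365. -74.   4.]
scene 0.62 [505. 121.  73.]
top 6 22 2 [444.  37.   6.] [442.  37.   6.] [447.  37.   7.]
```

After the release the crank reads flat: boss (524,11), grip (484,-4) at its proper height, 43 mm apart. I'll retreat straight up and check.

>>> {"fn": "play_rows", "kwargs": {"dp": [[0, 0, 10], [0, 0, 20], [0, 0, 25], [0, 0, 25], [0, 0, 25], [0, 0, 25], [-10, -20, 20], [-10, -20, 10]], "yaw": [0, 0, 0, 0, 0, 0, 0, 0]}}

```text
t: 31.5
ee_pos: [435.2, -45.2, 187.1]
orientation: [-0.304, 3.122, -0.002]
ft_force: [-0.3, -0.8, -0.4]
width: 26.4
grasp_force: 0.0
```

>>> {"fn": "play_rows", "kwargs": {"dp": [[-5, -30, 0], [-5, -30, 0], [-5, -30, 0], [-5, -30, 0], [0, -30, 0], [0, -20, 0], [0, 0, 0], [0, 0, 0]], "yaw": [0, 0, 0, 0, 0, 0, 0, 0]}}

```text
t: 32.17
ee_pos: [413.7, -215.5, 184.3]
orientation: [-0.297, 3.127, 0.0]
ft_force: [-0.7, -0.1, 0.3]
width: 26.2
grasp_force: 0.0
```

```bash
sed -i 's/<530)/<560)/' cr.py; python3 cr.py; python3 plate.py
python3 - <<'E'
from h import *
im=viewer.get_image("scene")
for t in("slide_box","dish_low","tweezers","stem_end","beaker"):
    for l in models.landmark_of(im,t)[:1]: print(t,round(l["conf"],2),np.round(l["location"]))
E
```

```text
[ 413.7 -215.5  184.3] [-0.7 -0.1  0.3] 26.23802405389
crank_bore 0.88 [479.8 192.4] [385.5 -13.4   0. ]
crank_bore 0.78 [462.6 290.7] [526.4  13.9   0. ]
crank 0.94 [458.3 288.2] [523.    5.1   0. ]
crank 0.71 [475.9 195. ] [389.9 -18.1   0. ]
grip_mid 0.93 [479.6 279.8] [4.842e+02 1.000e-01 4.600e+01]
grip_mid 0.91 [486.2 167.8] [351.5 -42.5  46. ]
scene 6 22 114 [500.   9.  14.] [473. -11.   6.] [532.  28.  22.]
scene 22 36 124 [516.  11.  28.] [475.  -7.  22.] [542.  27.  36.]
scene 36 60 41 [479.   2.  48.] [474.  -8.  37.] [488.   8.  59.]
scene 60 85 43 [482.  -0.  67.] [476.  -9.  60.] [491.   7.  73.]
scene 0.84 [381.  -5.  19.]
scene 0.65 [519.  22.   8.]
scene 0.77 [479.   5.  61.]
scene 0.77 [347. -36.  61.]
top 6 22 91 [495.   1.  15.] [422. -60.   6.] [554.  44.  21.]
top 22 36 145 [520.  10.  30.] [473. -10.  22.] [540.  26.  35.]
top 36 60 12 [476.   2.  47.] [472.  -3.  38.] [483.   5.  58.]
top 60 85 45 [480.  -2.  72.] [472. -11.  60.] [488.   6.  79.]
top 0.82 [527.   9.  32.]
top 0.52 [391. -12.  30.]
top 0.73 [351. -40.  76.]
top 0.62 [477.   1.  73.]
32.6667 [ 414.2 -214.7  183.9] [-0.4 -0.7  0.8]
scene 786 [94.9 96.4 97.1 97.9 98.7]
top 1016 [ 97.1  98.6  99.7 100.9 102.5]
slide_box 0.71 [282. 274.]
dish_low 0.63 [366. 170.]
tweezers 0.64 [366. 274.]
stem_end 0.57 [304. 152.]
beaker 0.9 [301. 172.]
```

The crank lies flat (boss top at 30, grip top at 72), the plate has held, and the bystanders are where they were. Handing in.

```bash
python3 -c "
from workcell import ticket
print(ticket.close_job())"
```

```text
the job is handed in; nothing more can be done
None
```

The job is handed in at about 33 s: the lift is up 31.2 mm with the stem about 15 mm below the beaker's rim (measured to within 2 mm or so), and the crank is off and flat on the worktop right of the lift, about 30 mm clear of it, with the box, dishes and tweezers still in place; I viewed 12 pictures, two over the limit of 10.

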